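Stack a small sandstone pier on its centre rod and lock it

TASK

Put the little sandstone pier together on the stand so that it can be carved as one piece: gently lower the tall shaft over the steel rod onto the plinth, then the flat cap on top of the shaft, each turned so that the groove underneath drops over the raised keys below it and the stone beds down with no gap. Then lay the forked steel keeper on the cap and slide it sideways under the head of the rod until the neck is fully home in its slot, so that nothing can lift off, and let go. Leave the other tools and stones on the bench where they lie.

Things in the scene. Friction and masses are not known exactly. Their poses are not given: they have to be found in the camera images.
- stand: Stand, fixed: dark steel foot plate 130 mm square, 12 mm thick, bolt in each corner; on it a stepped sandstone plinth (92, then 72 mm square), flat top 46 mm above the bench; a steel rod 22 mm in diameter rises from its centre. Origin on the rod's axis at bench height, z up.
- plinth_top (a point): Centre of the plinth's flat top, 46 mm above the bench, on the rod's axis; axes as the stand's. Two raised keys with rounded noses (12.4 mm wide, 8 mm high) lie along the stand's x axis, one on either side of the rod, reaching out to 28 mm from its axis.
- rod_neck (a point): Point on the rod's axis 136 mm above the bench, where the seated cap's top and the keeper's underside come; axes as the stand's. The full 22 mm rod ends at 132 mm, the neck (12 mm in diameter) runs from there to 149 mm, and the head (22 mm in diameter, bevelled rim) from there to 157 mm. So the 8 mm keeper has a 13 mm gap.
- shaft_mid (a point): Shaft, loose, plain sandstone, standing upright, 72 mm tall, about 0.36 kg: 52 mm square on a foot 58 mm square, 15 mm high; bore 28 mm wide up its middle. Point at its centre 36 mm above its underside, z up. Grip the flat sides near the top: seated, the rod stands 39 mm out of it. See also shaft_top.
- shaft_top (a point): Centre of the shaft's flat top, 36 mm above shaft_mid, same axes. On it two raised keys (12.4 mm wide, 8 mm high) lie along the shaft's own y, either side of the bore. Under the foot a groove 16 mm wide, 9 mm deep runs right through along the shaft's own x (a notch shows in those two faces); it fits the plinth's keys either way round.
- cap_mid (a point): Cap, loose sandstone slab 62 mm square, 18 mm thick, about 0.14 kg, lying right way up, bore 28 mm wide. Point at its centre 9 mm above its underside, z up. Groove 16 mm wide, 9 mm deep right through the underside along its own y (a notch shows in those two faces); fits the shaft's top keys either way round; seated, the x axes of cap, shaft and stand are parallel.
- keeper_grip (a point): Keeper, loose, dark steel, about 0.26 kg, lying flat: plate 81 x 50 x 8 mm, slot 16 mm wide open at the front end (its own +x) between two round-ended prongs; upright grip fin on its rear half, 32 mm long along x, 12 mm thick along y, top 33.5 mm above the plate's underside. Point in the middle of the fin, 20 mm above the underside, z up.
- keeper_slot (a point): Point of the keeper at its underside, 34 mm in front (+x) of the fin's middle, same axes: it lies on the rod's axis when the keeper is home. The slot's closed end is 8 mm behind this point, so the neck stops the plate when pushed 2 mm past it; the prongs end 28.5 mm in front of it.
- small_capital: Bystander: little carved stone capital, 60 x 60 x 58 mm, loose. Origin at its underside.
- try_square: Bystander: try square, 168 x 100 x 16 mm, lying flat, loose. Origin at its underside.
- point_chisel: Bystander: pointed steel stone chisel, 200 mm long (along its y axis), 18 mm thick, loose. Origin at its underside.
Mind the look-alikes: they are no part of the job. Leave any green or red look-alike of the part that bears shaft_mid alone. What is shaped like the part that bears keeper_grip but green is not meant.

How it is judged:
On the way, in this order (a step that is already met when the one before it is completed fails the run):
1. the shaft is bedded on the plinth over the rod, its groove down over the plinth's keys (z of shaft_mid in the frame of stand between 0.079 and 0.0855 m and horizontal distance between shaft_mid and rod_neck below 0.006 m and angle between the x axis of shaft_mid and the x axis of stand, either way round below 0.14 rad and angle between shaft_mid's own z axis and vertical below 0.06 rad), for 0.2 s.
2. the cap is bedded on the shaft, its groove down over the shaft's keys (z of cap_mid in the frame of stand between 0.124 and 0.1305 m and horizontal distance between cap_mid and rod_neck below 0.007 m and angle between the x axis of cap_mid and the x axis of shaft_mid, either way round below 0.14 rad and angle between cap_mid's own z axis and vertical below 0.06 rad), for 0.2 s.
3. the keeper lies on the cap under the rod's head with the neck home in its slot (z of keeper_slot in the frame of stand between 0.133 and 0.1395 m and horizontal distance between keeper_slot and rod_neck below 0.007 m and angle between keeper_slot's own z axis and vertical below 0.08 rad), for 0.2 s.
At the end, for the whole second after the job is handed in: Shaft bedded on the plinth and cap bedded on the shaft (heights within 3 mm, centres within 6 and 7 mm of the rod's axis, turned within 0.14 rad of the keys, upright); keeper flat on the cap under the rod's head, slot point within 7 mm of the axis; all three at rest (all of step 1 and all of step 2 and all of step 3 and linear speed of each of shaft, cap, keeper below 0.02 m/s); the robot touches nothing.
It fails at once if the shaft is dropped down the rod (falls faster than 0.5 m/s there) instead of being lowered (linear speed of shaft above 0.5 m/s and horizontal distance between shaft_mid and rod_neck below 0.012 m and z of shaft_mid in the frame of stand below 0.19 m).
It fails at once if the cap is dropped down the rod (falls faster than 0.5 m/s there) instead of being lowered (linear speed of cap above 0.5 m/s and horizontal distance between cap_mid and rod_neck below 0.012 m and z of cap_mid in the frame of stand below 0.19 m).
It fails at once if the carved capital is shifted by more than 40 mm (distance of small_capital from where it was at the start of the episode above 0.04 m).
It fails at once if the try square is shifted by more than 40 mm (distance of try_square from where it was at the start of the episode above 0.04 m).
It fails at once if the point chisel is shifted by more than 40 mm (distance of point_chisel from where it was at the start of the episode above 0.04 m).
It also fails if it takes over 72 s, if anything falls off the work surface, if the arm or the gripper's body presses on something with over 40 N, if the wrist force passes 120 N, or if a joint passes its speed limit or range.

ROBOT

A 7-joint arm with a two-finger parallel gripper is mounted at the origin on a cart in front of the work surface, level with it; the furniture and walls round the work are solid. World frame = base frame: x ahead of the robot, y to its left, z up, the work surface at z = 0. Lengths are in m, angles in rad, forces in N, time in s.
With the tool pointing down it reaches from about 0.4 to 0.85 m from the base axis. Payload 10.4 kg.
Tool frame: the origin (TCP) lies at the very end of the fingers, on their centre line; the grasp point (between the pads) lies 19 mm behind it; z points along the fingers, y is the direction in which the jaws open and shut (so a half turn about z gives the same grasp; the last joint's range is limited). The gripper opens to 87 mm and grips with 3 to 60 N. Pads are 19 mm wide; open, the fingers measure 117 mm over their backs; the gripper's body (75 mm by 190 mm) begins 51 mm behind the grasp point.
Start: joints at [1.289, 0.332, -0.065, 1.46, 0.022, 1.35, -0.088], TCP at [0.16, -0.604, 0.223] pointing down, gripper open.
Joint ranges: [-2.6, 2.6], [-0.5, 2.12], [-1.47, 1.34], [0.16, 2.42], [-1.27, 4.41], [0.06, 2.06], [-2.6, 2.6]. Speed limits (rad/s): [2.22, 2.22, 2.79, 2.79, 3.14, 3.14, 3.14].

INTERFACE

Orientations are given as a unit quaternion [x, y, z, w].
In Python, from bench import r, eyes, job gives the robot as it stands. The module is installed in compiled form; this text tells all that it offers.
- The arm moves only by the tool play_rows, never from a script. Its argument "motion" is a list of rows, each a list of 7 numbers: the shift along the tool's x, y, z as a fraction of full scale, then the turn, a rotation vector about the tool's x, y, z as a fraction of full scale, then the opening in per cent of the stroke, from 0 (shut) to 100 (fully open). A call has 1 to 5 rows; each row is the pose to reach, as a shift and turn from the pose commanded when the call began, along the tool's axes at that moment; what a row does not reach only later rows make up. Full scale, the value 1, is 0.2 m for a shift and 90 degrees for a turn. A row lasts 1/8 s, in which the tool goes at most 62.5 mm and 10.7 degrees, less where a joint would pass 70% of its speed; a pose out of reach is approached as far as the arm can. A call with a number of a shift or a turn outside -1 to 1 is refused whole. A call with a gripper value outside its range is refused whole. The fingers move at their own pace and stop on an object; "squeeze" is the grip in N (left out, the last holds). Time passes only in rows, so rows that repeat a pose let the fingers close. It gives the time, the measured TCP pose, the force and the opening at its end, in the units of the state.
- r.read_state(): the state, without advancing time (a new reading comes with each control period).
- eyes.camera(name): name is "scene" or "top"; returns a dict with "image" (480x640x3 uint8, red, green, blue), "mtx" (3x3 intrinsics, pixels), "dist" ([k1, k2, p1, p2, k3] as OpenCV has them; the pictures are not rectified), "R" (3x3) and "t" (3): a world point X has camera coordinates R X + t. Camera axes: x right, y down, z forward; pixel columns grow to the right and rows downward; lengths in m; the calibration is good to about 2 mm. A picture is of the moment at which its call begins. There is no depth.
- job.close_job(): hands the job in, once; it reports no verdict.
Trained networks look in a picture, given as the dict that the camera call returned (one of the last four; its "shot" number tells which), for a name from the list of things; names that differ only in an ending like _2 or _b are one class to them, and where a whole thing is asked for, a point or a joint stands for the part that bears it (a point fixed in the world has none). Each returns a list of dicts, best first, with "p" (0 to 1); they miss things now and then, are a little off and sometimes report something else, mostly with a low value. They report only what shows in the picture. A call takes as long as a camera call. They do not tell look-alikes from the thing itself.
- eyes.regions_of(picture, label): "region" (480x640 bool, what is visible of it) and "xy" ([column, row] in pixels, amid what is visible of it).
- eyes.landmark_of(picture, label): "xy" ([column, row] in pixels: a listed point, or the origin of a listed thing).
The state is a dict: "time": time; "joint_positions": joint angles; "joint_vel": joint speeds; "joint_torque": joint torques, N m; "ee_pos": TCP position; "eef_rot": TCP orientation; "ft_force": force on the tool from outside, world axes, zero at the start; "torque": the same for the moment, N m; "width": finger opening in m.
Only numpy, scipy, OpenCV 4.12 (cv2) and the standard library are available. Lean on these libraries where they do the work, as an engineer would, in place of code of your own. Each camera call takes 0.05 s, during which the arm holds its last target. There are 200 camera calls.

## Working session

There is one attempt and no reset: what is moved stays moved. The work goes in short steps, Python scripts to look and compute and a tool call to move; the robot and the scene stay as the last step left them, time stands still between calls to the robot, and variables do not carry over. Pictures are saved under pics/ and viewed, about 8 in all and at most 12, crops included, and the job is handed in when it is done.

Besides the shell and the picture viewer there is one more tool, called as name(argument=value, ...) on one line, values as JSON. play_rows: Moves the arm, as the interface text tells. Shift numbers are shares of 0.2 m and turn numbers shares of 90 degrees, none past 1 either way. Its arguments: {"type":"object","properties":{"motion":{"type":"array","items":{"type":"array","items":{"type":"number"}}},"squeeze":{"type":"number"}},"required":["motion"]}

```bash
mkdir -p pics; cat > h.py <<'E'
import numpy as np, cv2
from bench import r, eyes, job
from scipy.spatial.transform import Rotation as Rot
def save(p,n,crop=None,s=1):
    im=p["image"][:,:,::-1]
    if crop: x0,y0,x1,y1=crop; im=im[y0:y1,x0:x1]
    im=cv2.resize(im,None,fx=s,fy=s,interpolation=cv2.INTER_CUBIC); cv2.imwrite("pics/"+n,im)
def ray(p,xy):
    u=cv2.undistortPoints(np.array([[xy]],float),np.array(p["mtx"]),np.array(p["dist"]))[0,0]
    R=np.array(p["R"]);t=np.array(p["t"]); return -R.T@t, R.T@np.array([u[0],u[1],1])
def onz(p,xy,z):
    o,d=ray(p,xy); return o+d*(z-o[2])/d[2]
def proj(p,X):
    return cv2.projectPoints(np.array(X,float).reshape(-1,3),cv2.Rodrigues(np.array(p["R"]))[0],np.array(p["t"]).reshape(3,1),np.array(p["mtx"]),np.array(p["dist"]))[0][:,0]
def tri(a,xa,b,xb):
    A=np.zeros((3,3));c=np.zeros(3)
    for p,x in((a,xa),(b,xb)):
        o,d=ray(p,x);d/=np.linalg.norm(d);M=np.eye(3)-np.outer(d,d);A+=M;c+=M@o
    return np.linalg.solve(A,c)
E
python3 - <<'E'
from h import *
P={n:eyes.camera(n) for n in("top","scene")}
for n,p in P.items():
    save(p,n+"0.png"); print(n,(-np.array(p["R"]).T@np.array(p["t"])).round(3))
Z=dict(stand=0,plinth_top=.046,rod_neck=.136,shaft_mid=.036,shaft_top=.072,cap_mid=.009,keeper_grip=.02,keeper_slot=0,small_capital=0,try_square=0,point_chisel=0)
for l,z in Z.items():
  for n,p in P.items():
    print(l,n,[(round(d["p"],2),np.round(d["xy"]).tolist(),onz(p,d["xy"],z)[:2].round(3).tolist()) for d in eyes.landmark_of(p,l)][:4])
s=r.read_state();print(s["ee_pos"],s["eef_rot"],s["width"])
E
```

```text
top [0.415 0.181 1.489]
scene [-0.057 -1.124  1.234]
stand top [(0.95, [397.0, 256.0], [0.548, -0.037])]
stand scene [(0.75, [334.0, 304.0], [0.545, -0.028])]
plinth_top top [(0.7, [396.0, 258.0], [0.539, -0.027])]
plinth_top scene [(0.75, [337.0, 294.0], [0.551, -0.036])]
rod_neck top [(0.6, [406.0, 252.0], [0.55, -0.042])]
rod_neck scene [(0.88, [334.0, 270.0], [0.548, -0.023]), (0.32, [270.0, 253.0], [0.41, 0.138])]
shaft_mid top [(0.92, [471.0, 214.0], [0.681, -0.272]), (0.68, [296.0, 235.0], [0.615, 0.288]), (0.66, [330.0, 229.0], [0.633, 0.18]), (0.2, [397.0, 256.0], [0.546, -0.03])]
shaft_mid scene [(0.86, [326.0, 249.0], [0.628, 0.183]), (0.86, [306.0, 234.0], [0.606, 0.29]), (0.6, [420.0, 330.0], [0.69, -0.272])]
shaft_top top [(0.72, [473.0, 211.0], [0.684, -0.268]), (0.68, [295.0, 234.0], [0.614, 0.288]), (0.65, [334.0, 228.0], [0.632, 0.168])]
shaft_top scene [(0.92, [325.0, 244.0], [0.618, 0.168]), (0.87, [416.0, 326.0], [0.669, -0.279])]
cap_mid top [(0.81, [480.0, 254.0], [0.555, -0.304])]
cap_mid scene [(0.84, [387.0, 366.0], [0.552, -0.319])]
keeper_grip top [(0.85, 
[... 181 characters left out ...]
09.0, 197.0], [0.386, 0.707])]
keeper_slot top [(0.87, [171.0, 299.0], [0.413, 0.698]), (0.82, [289.0, 283.0], [0.465, 0.313])]
keeper_slot scene [(0.68, [216.0, 200.0], [0.411, 0.704]), (0.59, [267.0, 251.0], [0.463, 0.308])]
small_capital top [(0.79, [398.0, 204.0], [0.722, -0.042])]
small_capital scene [(0.77, [388.0, 287.0], [0.731, -0.045])]
try_square top [(0.68, [460.0, 193.0], [0.757, -0.25])]
try_square scene [(0.81, [430.0, 322.0], [0.76, -0.234])]
point_chisel top [(0.77, [344.0, 287.0], [0.451, 0.137])]
point_chisel scene [(0.38, [285.0, 279.0], [0.459, 0.147])]
[ 0.15999609 -0.60420247  0.22256768] [9.91639254e-01 1.29041023e-01 3.94393651e-05 4.22228442e-05] 0.08699753232498887
```

```bash
python3 - <<'E'
from h import *
a=cv2.imread("pics/top0.png")[170:310,260:520];cv2.imwrite("pics/t1.png",cv2.resize(a,None,fx=3,fy=3,interpolation=cv2.INTER_CUBIC))
a=cv2.imread("pics/scene0.png")[180:390,190:450];cv2.imwrite("pics/s1.png",cv2.resize(a,None,fx=2.85,fy=2.85,interpolation=cv2.INTER_CUBIC))
E
```

```text
(no output)
```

View pics/t1.png

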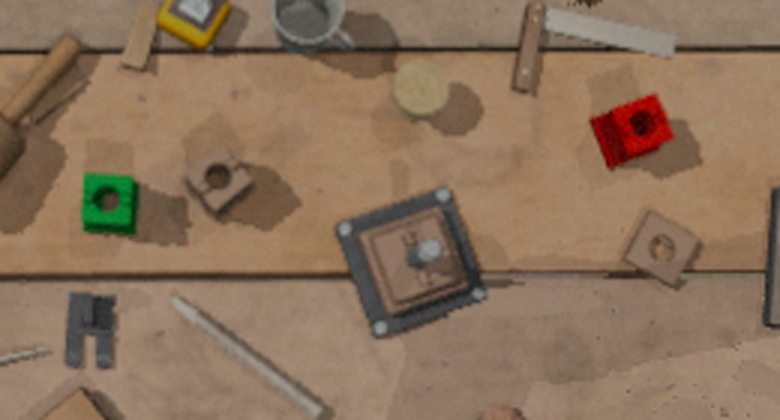

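View pics/s1.png

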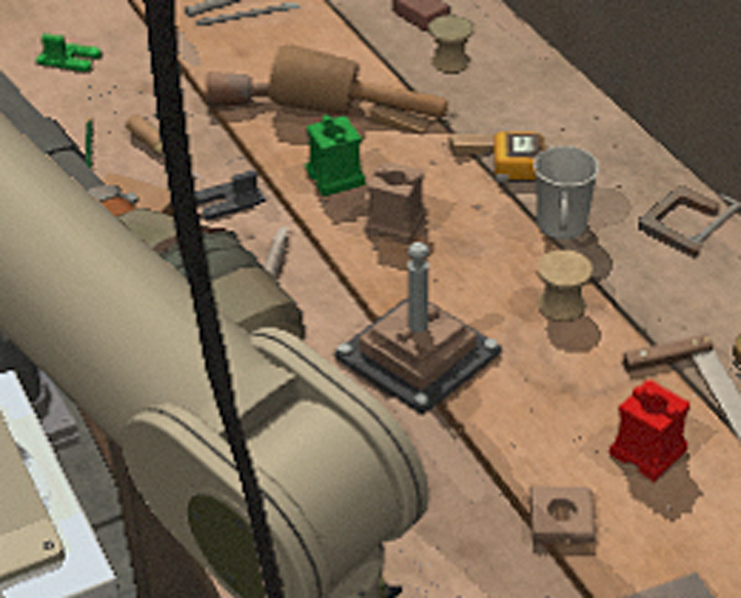

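```bash
cat > fit.py <<'E'
from h import *
from scipy.optimize import minimize
from scipy.spatial import ConvexHull
def box(x0,x1,y0,y1,z0,z1): return np.array([[x,y,z] for x in(x0,x1) for y in(y0,y1) for z in(z0,z1)])/1e3
def cyl(r_,z0,z1): a=np.linspace(0,2*np.pi,16,False); return np.array([[r_*np.cos(t),r_*np.sin(t),z] for t in a for z in(z0,z1)])/1e3
def sq(h,z0,z1): return box(-h,h,-h,h,z0,z1)
M=dict(stand=[sq(65,0,12),sq(46,12,30),sq(36,12,46),cyl(11,46,132),cyl(6,132,149),cyl(11,149,157)],
 shaft_mid=[sq(29,0,15),sq(26,15,72),box(-6.2,6.2,14,26,72,79),box(-6.2,6.2,-26,-14,72,79)],
 cap_mid=[sq(31,0,18)],
 keeper_grip=[box(-18.5,26,-25,25,0,8),box(20,55,8,25,0,8),box(20,55,-25,-8,0,8),box(20,62.5,11,22,0,8),box(20,62.5,-22,-11,0,8),box(-16,16,-6,6,0,33.5)])
S=8
def place(pts,q): c,s=np.cos(q[2]),np.sin(q[2]); return pts@np.array([[c,s,0],[-s,c,0],[0,0,1]])+[q[0],q[1],q[3] if len(q)>3 else 0]
def render(p,name,q,win):
    x0,y0,x1,y1=win; m=np.zeros(((y1-y0)*S,(x1-x0)*S),np.uint8)
    for part in M[name]:
        u=(proj(p,place(part,q))+.5-[x0,y0])*S
        cv2.fillConvexPoly(m,np.round(cv2.convexHull(u.astype(np.float32))*16).astype(np.int32),1,shift=4)
    return cv2.resize(m.astype(np.float32),(x1-x0,y1-y0),interpolation=cv2.INTER_AREA)
def fit(name,Ps,q0,masks=None):
    data=[]
    for p in Ps:
        u=proj(p,[q0[0],q0[1],q0[3] if len(q0)>3 else .02])[0]; w=[max(0,int(u[0])-50),max(0,int(u[1])-50),min(640,int(u[0])+50),min(480,int(u[1])+50)]
        best=min(eyes.regions_of(p,name),key=lambda d:np.hypot(*(np.array(d["xy"])-u)),default=None)
        if best is None or np.hypot(*(np.array(best["xy"])-u))>25: print(name,"no region");continue
        data.append((p,w,np.array(best["region"])[w[1]:w[3],w[0]:w[2]].astype(np.float32)))
    zz=list(q0[3:])
    def cost(v):
        c=0
        for p,w,m in data:
            k=render(p,name,[v[0],v[1],v[2]/10]+zz,w); c+=np.abs(cv2.GaussianBlur(k,(0,0),.8)-cv2.GaussianBlur(m,(0,0),.8)).sum()/m.sum()
        return c
    res=[]
    for y in np.arange(4)*np.pi/(8 if name!="keeper_grip" else 2)+q0[2]:
        v0=np.array([q0[0],q0[1],y*10]); sim=np.vstack([v0]+[v0+d for d in np.diag([.012,.012,2.])])
        o=minimize(cost,v0,method="Nelder-Mead",options=dict(initial_simplex=sim,xatol=2e-4,fatol=1e-4)); res.append((o.fun,o.x[0],o.x[1],o.x[2]/10))
    res.sort(); return np.array(res)
def overlay(p,name,q,win,scale):
    x0,y0,x1,y1=win; im=cv2.resize(p["image"][y0:y1,x0:x1,::-1],None,fx=scale,fy=scale,interpolation=cv2.INTER_CUBIC)
    for part in M[name]:
        u=(proj(p,place(part,q))+.5-[x0,y0])*scale
        cv2.polylines(im,[cv2.convexHull(u.astype(np.float32)).astype(np.int32)],True,(255,255,0),1)
    z=q[3] if len(q)>3 else 0
    a=(proj(p,place(np.array([[0,0,0],[.04,0,0]]),q))+.5-[x0,y0])*scale
    cv2.arrowedLine(im,*[tuple(map(int,t)) for t in a],(0,0,255),1)
    return im
E
python3 - <<'E'
from fit import *
import json
Ps=[eyes.camera("top"),eyes.camera("scene")]
Q={};rows=[[],[]]
for n,q0 in dict(stand=[.548,-.033,.3],shaft_mid=[.632,.178,.3],cap_mid=[.553,-.311,.5],keeper_grip=[.495,.31,3.0]).items():
    f=fit(n,Ps,q0);print(n,f[:2].round(4).tolist());Q[n]=f[0][1:].tolist()
    for i,p in enumerate(Ps):
        print("  ",i,fit(n,[p],Q[n])[0].round(4).tolist())
        u=proj(p,[*Q[n][:2],.03])[0].astype(int); rows[i].append(cv2.resize(overlay(p,n,Q[n],[u[0]-25,u[1]-37,u[0]+25,u[1]+37],8),(200,296)) if n!="stand" else overlay(p,n,Q[n],[u[0]-25,u[1]-37,u[0]+25,u[1]+37],4))
json.dump(Q,open("q.json","w"))
cv2.imwrite("pics/m1.png",np.vstack([np.hstack(x) for x in rows]))
E
```

```text
stand [[0.1194, 0.5469, -0.0342, 1.8992], [0.1201, 0.5468, -0.034, 0.3274]]
   0 [0.0438, 0.5469, -0.0343, 1.8983]
   1 [0.0736, 0.548, -0.0331, 1.8953]
shaft_mid [[0.2913, 0.6313, 0.1716, 0.715], [0.2915, 0.6313, 0.1718, 0.7226]]
   0 [0.1134, 0.6315, 0.1713, 2.2802]
   1 [0.1089, 0.6305, 0.1762, 0.9012]
cap_mid [[0.4335, 0.5601, -0.304, 1.0286], [0.4338, 0.5601, -0.304, 1.0302]]
   0 [0.0773, 0.56, -0.3044, 1.0709]
   1 [0.3406, 0.5619, -0.3007, 0.9997]
keeper_grip [[0.2431, 0.4975, 0.3106, 3.1123], [0.2435, 0.4975, 0.3106, 3.1061]]
   0 [0.0806, 0.498, 0.3104, 3.1086]
   1 [0.1444, 0.4946, 0.3105, 3.1124]
```

View pics/m1.png

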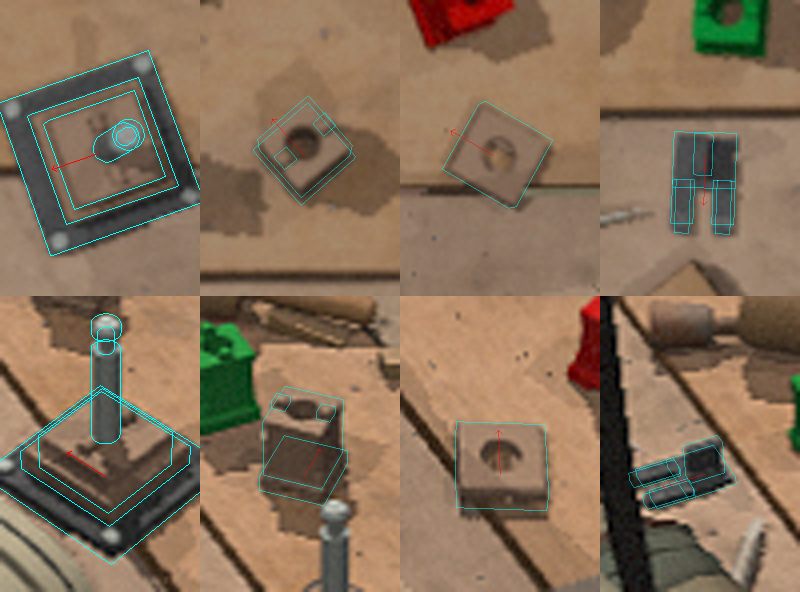

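```bash
python3 - <<'E'
from fit import *
import json
Q=json.load(open("q.json"));Ps=[eyes.camera("top"),eyes.camera("scene")]
rows=[]
for p in Ps:
    R=[]
    for n in("stand","shaft_mid","cap_mid"):
        u=proj(p,[*Q[n][:2],.04 if n!="cap_mid" else .01])[0].round().astype(int)
        R.append(cv2.resize(p["image"][u[1]-19:u[1]+19,u[0]-17:u[0]+17,::-1],(262,293),interpolation=cv2.INTER_CUBIC))
    rows.append(np.hstack(R))
a=np.vstack(rows);a=cv2.convertScaleAbs(a,alpha=1.5);cv2.imwrite("pics/m2.png",a)
E
```

```text
(no output)
```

View pics/m2.png

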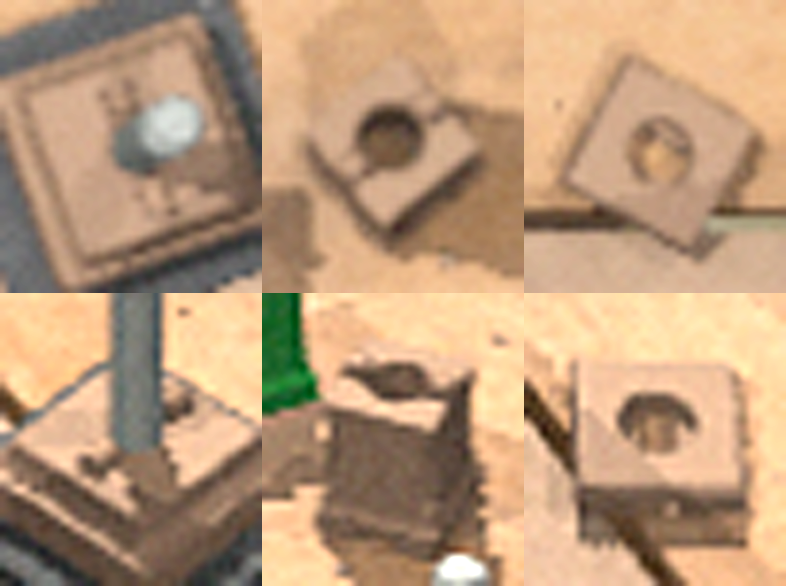

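```bash
cat > plan.py <<'E'
from h import *
def pose():
    s=r.read_state(); R=Rot.from_quat(s["eef_rot"]).as_matrix(); return np.array(s["ee_pos"]),np.degrees(np.arctan2(R[1,0],R[0,0])),s,R
def plan(*wps):
    """wps: x,y,z,psi_deg each; each printed as one call's row values, pose assumed reached"""
    p,a,s,R=pose(); print("now",p.round(4),round(a,2),"w",round(s["width"],4),"t",round(s["time"],2),"F",np.round(s["ft_force"],1),"tilt",np.degrees(np.arccos(-R[2,2])).round(2))
    for w in wps:
        w=np.array(w,float);d=w[:3]-p;c,s_=np.cos(np.radians(a)),np.sin(np.radians(a))
        t=np.array([c*d[0]+s_*d[1],s_*d[0]-c*d[1],-d[2]])/.2; tw=-(w[3]-a)/90
        print("row",t.round(4).tolist(),"turn z",round(tw,4),"dist",np.linalg.norm(d).round(3)); p,a=w[:3],w[3]
E
python3 - <<'E'
from plan import *
plan((.29,-.40,.26,14.8),(.42,-.20,.26,14.8),(.53,.0,.26,14.8),(.631,.172,.20,41),(.631,.172,.052,41))
E
```

```text
now [ 0.16   -0.6042  0.2226] 14.83 w 0.0871 t 2.2 F [-0.5 -0.3  0.1] tilt 0.0
row [0.8898, -0.8206, -0.1872] turn z 0.0003 dist 0.245
row [0.8839, -0.8008, -0.0] turn z -0.0 dist 0.239
row [0.7872, -0.8263, -0.0] turn z -0.0 dist 0.228
row [0.7079, -0.7025, 0.3] turn z -0.2911 dist 0.208
row [0.0, 0.0, 0.74] turn z -0.0 dist 0.148
```

play_rows(motion=[[0.89, -0.82, -0.19, 0, 0, 0, 100], [0.89, -0.82, -0.19, 0, 0, 0, 100], [0.89, -0.82, -0.19, 0, 0, 0, 100], [0.89, -0.82, -0.19, 0, 0, 0, 100], [0.89, -0.82, -0.19, 0, 0, 0, 100]])

```text
time: 2.82
ee_pos: [0.2934, -0.3969, 0.262]
eef_rot: [0.991, 0.133, 0.001, 0.001]
ft_force: [0.0, -0.9, -1.2]
width: 0.0868
```

play_rows(motion=[[0.88, -0.8, 0, 0, 0, 0, 100], [0.88, -0.8, 0, 0, 0, 0, 100], [0.88, -0.8, 0, 0, 0, 0, 100], [0.88, -0.8, 0, 0, 0, 0, 100], [0.88, -0.8, 0, 0, 0, 0, 100]])

```text
time: 3.45
ee_pos: [0.4209, -0.1975, 0.2607]
eef_rot: [0.991, 0.132, 0.0, -0.0]
ft_force: [0.1, -1.0, 0.6]
width: 0.087
```

play_rows(motion=[[0.79, -0.83, 0, 0, 0, 0, 100], [0.79, -0.83, 0, 0, 0, 0, 100], [0.79, -0.83, 0, 0, 0, 0, 100], [0.79, -0.83, 0, 0, 0, 0, 100], [0.79, -0.83, 0, 0, 0, 0, 100]])

```text
time: 4.08
ee_pos: [0.5302, 0.0023, 0.2601]
eef_rot: [0.991, 0.131, -0.0, -0.001]
ft_force: [-0.1, 0.1, 0.7]
width: 0.0869
```

```bash
python3 - <<'E'
from plan import *
plan((.631,.172,.20,41),(.631,.172,.055,41))
E
```

```text
now [0.5302 0.0023 0.2601] 15.02 w 0.0869 t 4.08 F [-0.1  0.1  0.7] tilt 0.08
row [0.7065, -0.6891, 0.3007] turn z -0.2886 dist 0.206
row [0.0, 0.0, 0.725] turn z -0.0 dist 0.145
```

play_rows(motion=[[0.707, -0.697, 0.3, 0, 0, -0.29, 100], [0.707, -0.697, 0.3, 0, 0, -0.29, 100], [0.707, -0.697, 0.3, 0, 0, -0.29, 100], [0.707, -0.697, 0.3, 0, 0, -0.29, 100], [0.707, -0.697, 0.3, 0, 0, -0.29, 100]])

```text
time: 4.7
ee_pos: [0.6307, 0.1704, 0.1989]
eef_rot: [0.937, 0.35, -0.001, -0.0]
ft_force: [-0.3, -0.2, -0.4]
width: 0.0874
```

```bash
python3 - <<'E'
from plan import *
plan((.631,.172,.055,41),(.631,.172,.055,131))
E
```

```text
now [0.6307 0.1704 0.1989] 40.92 w 0.0874 t 4.7 F [-0.3 -0.2 -0.4] tilt 0.14
row [0.0065, -0.0052, 0.7197] turn z -0.0009 dist 0.144
row [0.0, 0.0, -0.0] turn z -1.0 dist 0.0
```

play_rows(motion=[[0.006, -0.005, 0.3, 0, 0, 0, 100], [0.006, -0.005, 0.6, 0, 0, 0, 100], [0.006, -0.005, 0.76, 0, 0, 0, 100], [0.006, -0.005, 0.76, 0, 0, 0, 100], [0.006, -0.005, 0.76, 0, 0, 0, 100]])

```text
time: 5.32
ee_pos: [0.6321, 0.1717, 0.0507]
eef_rot: [0.937, 0.349, 0.001, 0.001]
ft_force: [0.1, -0.3, 0.3]
width: 0.0873
```

play_rows(motion=[[0, 0, 0, 0, 0, 0, 75], [0, 0, 0, 0, 0, 0, 66], [0, 0, 0, 0, 0, 0, 60], [0, 0, 0, 0, 0, 0, 50], [0, 0, 0, 0, 0, 0, 50]], squeeze=6)

```text
time: 5.95
ee_pos: [0.6307, 0.1731, 0.0486]
eef_rot: [0.937, 0.35, -0.0, 0.0]
ft_force: [-0.1, -0.5, 1.3]
width: 0.0525
```

```bash
python3 - <<'E'
from plan import *
plan((.631,.172,.047,41))
E
```

```text
now [0.6307 0.1731 0.0486] 40.94 w 0.0525 t 5.95 F [-0.1 -0.5  1.3] tilt 0.0
row [-0.0026, 0.005, 0.0081] turn z -0.0007 dist 0.002
```

play_rows(motion=[[0, 0, 0, 0, 0, 0, 100], [0, 0, 0, 0, 0, 0, 100], [0, 0, 0, 0, 0, -0.12, 100], [0, 0, 0, 0, 0, -0.24, 100], [0, 0, 0, 0, 0, -0.36, 100]])

```text
time: 6.58
ee_pos: [0.6308, 0.1729, 0.0485]
eef_rot: [0.801, 0.598, -0.0, 0.0]
ft_force: [-0.1, -0.6, -0.4]
width: 0.0857
```

play_rows(motion=[[0, 0, 0, 0, 0, -0.12, 100], [0, 0, 0, 0, 0, -0.24, 100], [0, 0, 0, 0, 0, -0.36, 100], [0, 0, 0, 0, 0, -0.48, 100], [0, 0, 0, 0, 0, -0.58, 100]])

```text
time: 7.2
ee_pos: [0.6308, 0.1729, 0.0485]
eef_rot: [0.457, 0.89, -0.0, 0.0]
ft_force: [-0.0, -0.3, -0.0]
width: 0.087
```

```bash
python3 - <<'E'
from plan import *
plan((.631,.172,.047,131))
for i in range(3): eyes.camera("top"); print(r.read_state()["ee_pos"])
E
```

```text
now [0.6308 0.1729 0.0485] 125.67 w 0.087 t 7.2 F [-0.  -0.3 -0. ] tilt 0.0
row [-0.0039, -0.0019, 0.0073] turn z -0.0592 dist 0.002
[0.63083412 0.17267206 0.04827706]
[0.63078132 0.17278731 0.0482856 ]
[0.63077222 0.17288615 0.04832861]
```

play_rows(motion=[[0, 0, 0.005, 0, 0, -0.059, 100], [0, 0, 0.005, 0, 0, -0.059, 75], [0, 0, 0.005, 0, 0, -0.059, 66], [0, 0, 0.005, 0, 0, -0.059, 60], [0, 0, 0.005, 0, 0, -0.059, 40]], squeeze=25)

```text
time: 7.98
ee_pos: [0.6309, 0.173, 0.0476]
eef_rot: [0.418, 0.909, 0.0, 0.0]
ft_force: [2.9, 2.2, 1.4]
width: 0.0549
```

play_rows(motion=[[0, 0, 0, 0, 0, 0, 40], [0, 0, -0.05, 0, 0, 0, 40], [0, 0, -0.3, 0, 0, 0, 40], [0, 0, -0.6, 0, 0, 0, 40], [0, 0, -0.9, 0, 0, 0, 40]])

```text
time: 8.6
ee_pos: [0.6301, 0.1727, 0.2294]
eef_rot: [0.417, 0.909, -0.0, -0.0]
ft_force: [1.1, -0.1, -3.2]
width: 0.0521
```

```bash
python3 - <<'E'
from fit import *
from plan import *
plan((.59,.07,.25,120),(.547,-.034,.25,108.8))
p,a,s,R=pose()
for n in("top","scene"):
    P=eyes.camera(n); print(n,fit("shaft_mid",[P],[p[0],p[1],np.radians(a-90),p[2]-.047])[0].round(4))
    if n=="top": save(P,"lift.png",(300,180,380,260),7)
    else:
        b=P
s=r.read_state();print(s["width"],s["time"],s["ee_pos"])
u=proj(b,[*p[:2],.2])[0].astype(int);save(b,"lifts.png",(u[0]-45,u[1]-35,u[0]+45,u[1]+35),8)
E
```

```text
now [0.6301 0.1727 0.2294] 130.67 w 0.0521 t 8.6 F [ 1.1 -0.1 -3.2] tilt 0.06
row [-0.2585, -0.4867, -0.1029] turn z 0.1186 dist 0.112
row [-0.3428, -0.4462, -0.0] turn z 0.1244 dist 0.113
top [21.75    0.5947  0.1896  1.4109]
scene [0.4497 0.6334 0.1803 0.6947]
0.051952890809232634 8.8 [0.6307885  0.17306681 0.22832623]
```

View pics/lifts.png

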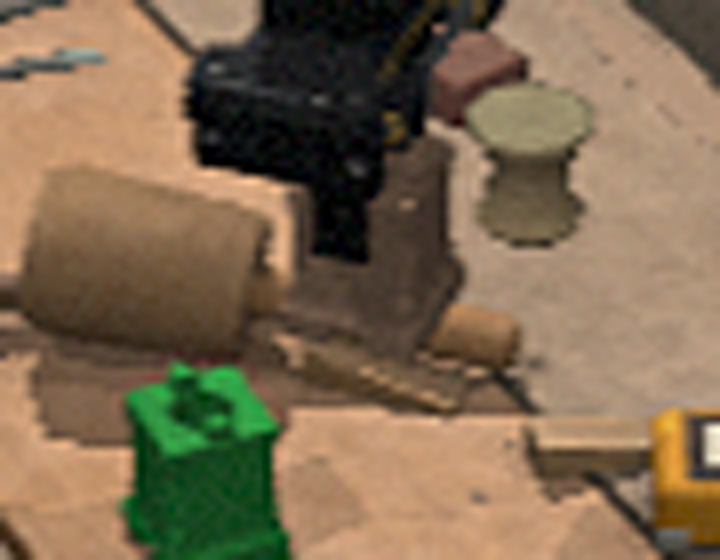

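play_rows(motion=[[-0.26, -0.48, -0.11, 0, 0, 0.118, 40], [-0.26, -0.48, -0.11, 0, 0, 0.118, 40], [-0.26, -0.48, -0.11, 0, 0, 0.118, 40], [-0.26, -0.48, -0.11, 0, 0, 0.118, 40]])

```text
time: 9.3
ee_pos: [0.5912, 0.0707, 0.2481]
eef_rot: [0.5, 0.866, -0.001, -0.001]
ft_force: [0.4, 0.3, -3.1]
width: 0.0518
```

```bash
python3 - <<'E'
from plan import *
plan((.5473,-.0338,.25,108.8))
E
```

```text
now [0.5912 0.0707 0.2481] 120.03 w 0.0518 t 9.3 F [ 0.4  0.3 -3.1] tilt 0.12
row [-0.3426, -0.4514, -0.0093] turn z 0.1247 dist 0.113
```

play_rows(motion=[[-0.343, -0.45, -0.01, 0, 0, 0.125, 40], [-0.343, -0.45, -0.01, 0, 0, 0.125, 40], [-0.343, -0.45, -0.01, 0, 0, 0.125, 40], [-0.343, -0.45, -0.01, 0, 0, 0.125, 40], [-0.343, -0.45, -0.01, 0, 0, 0.125, 40]])

```text
time: 9.93
ee_pos: [0.5484, -0.0312, 0.2513]
eef_rot: [0.581, 0.814, 0.0, -0.0]
ft_force: [-0.4, 0.1, -3.5]
width: 0.0522
```

```bash
python3 - <<'E'
from fit import *
from plan import *
a=eyes.camera("top");b=eyes.camera("scene")
plan((.5473,-.0338,.25,108.8),(.5473,-.0338,.21,108.8),(.5473,-.0338,.095,108.8))
p,ang,s,R=pose()
q=[p[0],p[1],np.radians(ang-90),p[2]-.047]
for P in (a,b):
    print("shaft fit vs tcp",fit("shaft_mid",[P],q)[0].round(4))
# crop of scene with overlays: shaft at tcp, stand fit
u=proj(b,[*p[:2],.15])[0].astype(int);w=[u[0]-40,u[1]-37,u[0]+40,u[1]+37]
im=overlay(b,"shaft_mid",q,w,8)
cv2.imwrite("pics/over.png",im)
E
```

```text
now [ 0.5484 -0.0317  0.2514] 108.97 w 0.0516 t 10.03 F [ 0.2  0.1 -3.8] tilt 0.04
row [-0.0081, -0.0088, 0.007] turn z 0.0018 dist 0.003
row [0.0, 0.0, 0.2] turn z -0.0 dist 0.04
row [0.0, 0.0, 0.575] turn z -0.0 dist 0.115
shaft fit vs tcp [3.0113 0.5308 0.0092 2.0224]
shaft fit vs tcp [ 0.4091  0.5503 -0.0391  1.0736]
```

View pics/over.png

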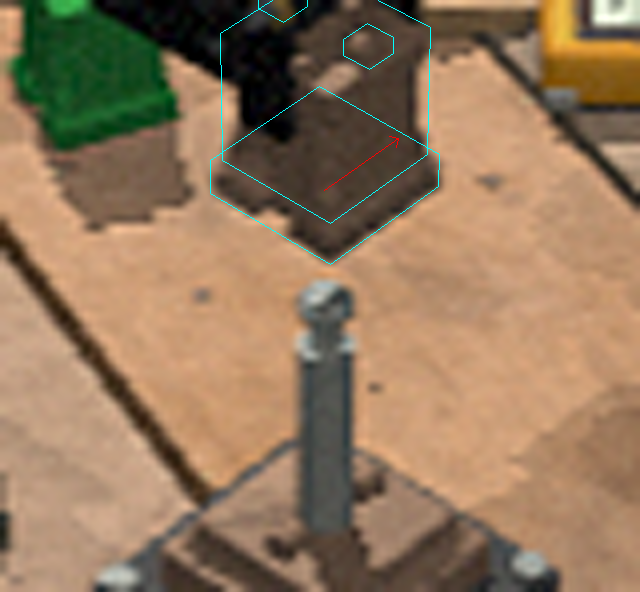

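play_rows(motion=[[-0.008, -0.0085, 0.1, 0, 0, 0.002, 40], [-0.008, -0.0085, 0.2, 0, 0, 0.002, 40], [-0.008, -0.0085, 0.2, 0, 0, 0.002, 40], [-0.008, -0.0085, 0.25, 0, 0, 0.002, 40], [-0.008, -0.0085, 0.3, 0, 0, 0.002, 40]])

```text
time: 10.75
ee_pos: [0.5475, -0.0354, 0.1913]
eef_rot: [0.583, 0.812, 0.0, 0.0]
ft_force: [-0.2, -1.2, -5.1]
width: 0.0518
```

```bash
python3 - <<'E'
from plan import *
b=eyes.camera("scene")
plan((.5475,-.0337,.15,108.8))
p=pose()[0]
u=proj(b,[*p[:2],.13])[0].astype(int);save(b,"d.png",(u[0]-40,u[1]-37,u[0]+40,u[1]+37),8)
print(proj(b,[.5475,-.0337,.1]),u)
E
```

```text
now [ 0.5467 -0.0356  0.1899] 108.61 w 0.0516 t 10.8 F [-0.9 -0.5 -6. ] tilt 0.07
row [0.0079, 0.0068, 0.1993] turn z -0.0021 dist 0.04
[[336.05115076 280.69392902]] [336 273]
```

View pics/d.png

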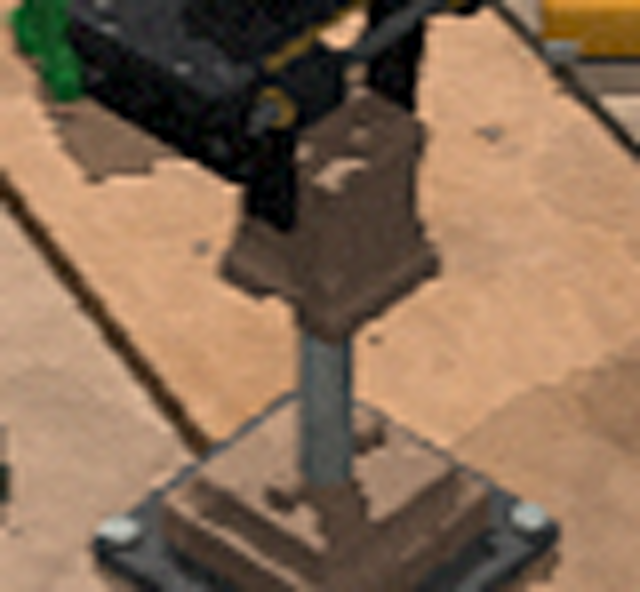

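play_rows(motion=[[0.008, 0.007, 0.0, 0, 0, -0.002, 40], [0.008, 0.007, 0.12, 0, 0, -0.002, 40], [0.008, 0.007, 0.24, 0, 0, -0.002, 40], [0.008, 0.007, 0.36, 0, 0, -0.002, 40], [0.008, 0.007, 0.42, 0, 0, -0.002, 40]])

```text
time: 11.42
ee_pos: [0.5478, -0.0335, 0.1068]
eef_rot: [0.582, 0.813, -0.0, -0.0]
ft_force: [1.1, -0.1, -4.7]
width: 0.0514
```

play_rows(motion=[[0, 0, 0, 0, 0, 0, 40], [0, 0, 0, 0, 0, 0, 40]])

```text
time: 11.68
ee_pos: [0.5487, -0.0334, 0.1086]
eef_rot: [0.582, 0.813, 0.0, 0.001]
ft_force: [0.1, 1.1, -4.5]
width: 0.0522
```

```bash
python3 - <<'E'
from plan import *
plan((.5475,-.0337,.093,108.8))
E
```

```text
now [ 0.5487 -0.0334  0.1086] 108.8 w 0.0522 t 11.68 F [ 0.1  1.1 -4.5] tilt 0.08
row [0.0005, -0.0061, 0.0778] turn z -0.0 dist 0.016
```

play_rows(motion=[[0, -0.003, 0.02, 0, 0, 0, 40], [0, -0.003, 0.04, 0, 0, 0, 40], [0, -0.003, 0.06, 0, 0, 0, 40], [0, -0.003, 0.07, 0, 0, 0, 40], [0, -0.003, 0.07, 0, 0, 0, 40]])

```text
time: 12.3
ee_pos: [0.5474, -0.0338, 0.0936]
eef_rot: [0.582, 0.813, -0.0, 0.0]
ft_force: [-1.3, 0.7, -1.2]
width: 0.0519
```

```bash
python3 - <<'E'
from plan import *
plan((.5475,-.0337,.093,108.8))
for i in range(2): eyes.camera("top"); s=r.read_state();print(s["ee_pos"],s["ft_force"])
E
```

```text
now [ 0.5474 -0.0338  0.0936] 108.8 w 0.0519 t 12.3 F [-1.3  0.7 -1.2] tilt 0.02
row [0.0004, 0.0004, 0.0032] turn z -0.0 dist 0.001
[ 0.5474357  -0.03378909  0.09364125] [-1.70275972 -1.78152722 -1.94817856]
[ 0.54746404 -0.03377261  0.09364773] [-0.9082772  -0.4475706  -0.88011399]
```

play_rows(motion=[[0, 0, 0, 0, 0, 0, 70], [0, 0, 0, 0, 0, 0, 100], [0, 0, 0, 0, 0, 0, 100], [0, 0, -0.2, 0, 0, 0, 100], [0, 0, -0.5, 0, 0, 0, 100]])

```text
time: 13.02
ee_pos: [0.5465, -0.0338, 0.1936]
eef_rot: [0.582, 0.813, -0.0, -0.001]
ft_force: [1.5, -0.6, -0.1]
width: 0.0855
```

play_rows(motion=[[0, 0, -0.2, 0, 0, 0, 100], [0, 0, -0.4, 0, 0, 0, 100], [0.6, 0.2, -0.4, 0, 0, 0, 100], [0.6, 0.2, -0.4, 0, 0, 0, 100], [0.6, 0.2, -0.4, 0, 0, 0, 100]])

```text
time: 13.65
ee_pos: [0.5453, 0.0992, 0.2742]
eef_rot: [0.578, 0.816, 0.001, -0.0]
ft_force: [0.7, -0.9, -0.2]
width: 0.087
```

```bash
python3 - <<'E'
from fit import *
from plan import *
a=eyes.camera("top");b=eyes.camera("scene")
plan((.560,-.304,.2,60))
for P in (a,b):
    print("cap",fit("cap_mid",[P],[.560,-.304,1.05])[:2].round(4).tolist())
print([(d["p"],onz(P,d["xy"],.009)) for P in(a,b) for d in eyes.landmark_of(P,"cap_mid")])
u=proj(b,[.5475,-.0337,.07])[0].astype(int);w=[u[0]-20,u[1]-28,u[0]+20,u[1]+28]
i1=overlay(b,"shaft_mid",[.5475,-.0337,.3275,.046],w,10)
u=proj(b,[.56,-.304,.01])[0].astype(int);w=[u[0]-20,u[1]-28,u[0]+20,u[1]+28]
x0,y0,x1,y1=w;i2=cv2.resize(b["image"][y0:y1,x0:x1,::-1],None,fx=10,fy=10,interpolation=cv2.INTER_CUBIC)
cv2.imwrite("pics/sc.png",np.hstack([i1,i2]))
E
```

```text
now [0.5466 0.0936 0.2736] 108.91 w 0.087 t 13.75 F [ 0.2 -1.   0.6] tilt 0.02
row [-1.9023, -0.5807, 0.3679] turn z 0.5435 dist 0.405
cap [[0.0588, 0.5606, -0.3031, 2.6249], [0.0589, 0.5606, -0.3031, 1.0545]]
cap [[0.2197, 0.5623, -0.3005, 2.5857], [0.2198, 0.5624, -0.3004, 1.0159]]
[(0.73, array([ 0.55069981, -0.30864937,  0.009     ])), (0.87, array([ 0.55554396, -0.31063876,  0.009     ]))]
```

View pics/sc.png

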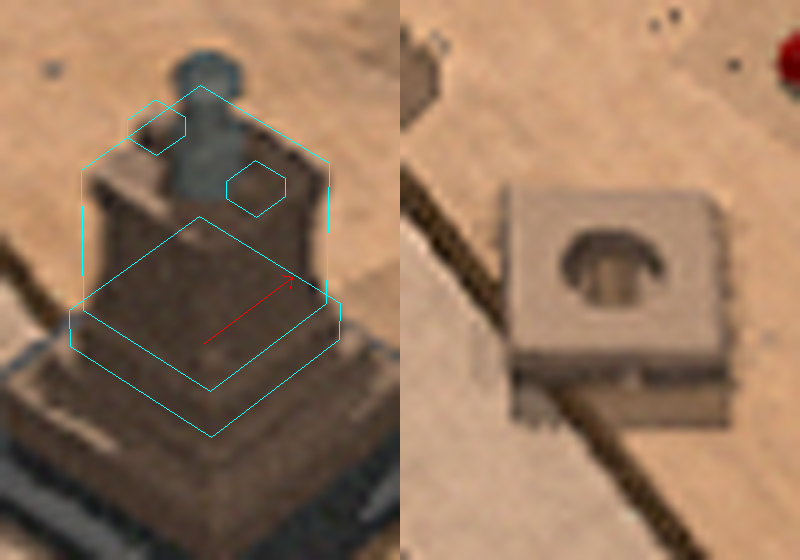

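```bash
python3 - <<'E'
from plan import *
plan((.553,-.10,.26,125),(.5606,-.3031,.15,150.4),(.5606,-.3031,.005,150.4))
E
```

```text
now [0.547  0.0911 0.2734] 108.64 w 0.0873 t 13.95 F [-0.6  0.3  1.3] tilt 0.03
row [-0.9148, -0.2769, 0.0668] turn z -0.1817 dist 0.192
row [-0.8536, -0.5513, 0.55] turn z -0.2822 dist 0.231
row [0.0, 0.0, 0.725] turn z -0.0 dist 0.145
```

play_rows(motion=[[-0.91, -0.277, 0.067, 0, 0, -0.182, 100], [-0.91, -0.277, 0.067, 0, 0, -0.182, 100], [-0.91, -0.277, 0.067, 0, 0, -0.182, 100], [-0.91, -0.277, 0.067, 0, 0, -0.182, 100]])

```text
time: 14.45
ee_pos: [0.5522, -0.1048, 0.259]
eef_rot: [0.465, 0.885, -0.001, -0.001]
ft_force: [-0.3, 1.1, -0.6]
width: 0.0872
```

play_rows(motion=[[-0.854, -0.551, 0.3, 0, 0, -0.282, 100], [-0.854, -0.551, 0.55, 0, 0, -0.282, 100], [-0.854, -0.551, 0.55, 0, 0, -0.282, 100], [-0.854, -0.551, 0.55, 0, 0, -0.282, 100], [-0.854, -0.551, 0.55, 0, 0, -0.282, 100]])

```text
time: 15.08
ee_pos: [0.559, -0.3045, 0.1472]
eef_rot: [0.257, 0.966, 0.0, -0.002]
ft_force: [-0.1, 0.3, -1.2]
width: 0.0872
```

play_rows(motion=[[0, 0, 0, 0, 0, 0, 100], [0, 0, 0, 0, 0, 0, 100]])

```text
time: 15.32
ee_pos: [0.5618, -0.2992, 0.1513]
eef_rot: [0.253, 0.967, -0.0, 0.001]
ft_force: [0.0, 0.3, -0.1]
width: 0.087
```

```bash
python3 - <<'E'
from plan import *
plan((.5606,-.3031,.005,150.4))
E
```

```text
now [ 0.5618 -0.2992  0.1513] 150.65 w 0.087 t 15.32 F [ 0.   0.3 -0.1] tilt 0.08
row [-0.0043, -0.0198, 0.7313] turn z 0.0028 dist 0.146
```

play_rows(motion=[[-0.004, -0.018, 0.2, 0, 0, 0.002, 100], [-0.004, -0.018, 0.4, 0, 0, 0.002, 100], [-0.004, -0.018, 0.6, 0, 0, 0.002, 100], [-0.004, -0.018, 0.72, 0, 0, 0.002, 100], [-0.004, -0.018, 0.72, 0, 0, 0.002, 100]])

```text
time: 15.95
ee_pos: [0.5597, -0.3033, 0.0055]
eef_rot: [0.255, 0.967, 0.0, -0.001]
ft_force: [-0.6, -0.5, 0.5]
width: 0.0869
```

play_rows(motion=[[0, 0, 0, 0, 0, 0, 85], [0, 0, 0, 0, 0, 0, 77], [0, 0, 0, 0, 0, 0, 70], [0, 0, 0, 0, 0, 0, 60], [0, 0, 0, 0, 0, 0, 60]], squeeze=6)

```text
time: 16.58
ee_pos: [0.5607, -0.3039, 0.0069]
eef_rot: [0.256, 0.967, 0.0, 0.001]
ft_force: [-0.8, 1.0, 6.4]
width: 0.0615
```

```bash
python3 - <<'E'
from plan import *
plan((.5606,-.3031,.005,150.4))
E
```

```text
now [ 0.5607 -0.3039  0.0069] 150.39 w 0.0615 t 16.57 F [-0.8  1.   6.4] tilt 0.06
row [0.0023, 0.0034, 0.0095] turn z -0.0001 dist 0.002
```

play_rows(motion=[[0, 0, 0, 0, 0, 0, 100], [0, 0, 0, 0, 0, 0, 100], [0, 0, -0.15, 0, 0, 0, 100], [0, 0, -0.15, 0, 0, 0.12, 100], [0, 0, -0.15, 0, 0, 0.24, 100]])

```text
time: 17.2
ee_pos: [0.56, -0.3042, 0.0362]
eef_rot: [0.434, 0.901, -0.0, 0.0]
ft_force: [-0.9, 0.0, -0.9]
width: 0.0868
```

play_rows(motion=[[0, 0, 0, 0, 0, 0.12, 100], [0, 0, 0, 0, 0, 0.24, 100], [0, 0, 0, 0, 0, 0.36, 100], [0, 0, 0, 0, 0, 0.48, 100], [0, 0, 0, 0, 0, 0.59, 100]])

```text
time: 17.82
ee_pos: [0.5599, -0.3041, 0.0359]
eef_rot: [0.791, 0.612, -0.0, -0.0]
ft_force: [-0.3, -0.0, 0.8]
width: 0.0866
```

play_rows(motion=[[0, 0, 0, 0, 0, 0.12, 100], [0, 0, 0, 0, 0, 0.17, 100], [0, 0, 0, 0, 0, 0.17, 100]])

```text
time: 18.2
ee_pos: [0.56, -0.304, 0.036]
eef_rot: [0.864, 0.504, -0.0, 0.0]
ft_force: [0.3, 1.1, 0.4]
width: 0.0869
```

```bash
python3 - <<'E'
from plan import *
plan((.5607,-.3039,.005,60.4))
E
```

```text
now [ 0.56  -0.304  0.036] 60.53 w 0.0869 t 18.2 F [0.3 1.1 0.4] tilt 0.03
row [0.0022, 0.0031, 0.1551] turn z 0.0015 dist 0.031
```

play_rows(motion=[[0, 0, 0.1, 0, 0, 0, 100], [0, 0, 0.152, 0, 0, 0, 85], [0, 0, 0.152, 0, 0, 0, 77], [0, 0, 0.152, 0, 0, 0, 70], [0, 0, 0.152, 0, 0, 0, 50]], squeeze=25)

```text
time: 18.82
ee_pos: [0.5603, -0.3041, 0.0061]
eef_rot: [0.864, 0.504, 0.0, 0.0]
ft_force: [0.1, -0.7, -2.5]
width: 0.0615
```

play_rows(motion=[[0, 0, 0, 0, 0, 0, 50], [0, 0, 0, 0, 0, 0, 50], [0, 0, -0.1, 0, 0, 0, 50], [0, 0, -0.4, 0, 0, 0, 50], [0, 0, -0.7, 0, 0, 0, 50]])

```text
time: 19.45
ee_pos: [0.56, -0.3037, 0.1486]
eef_rot: [0.864, 0.504, 0.0, 0.0]
ft_force: [0.6, -1.9, -0.3]
width: 0.0613
```

play_rows(motion=[[0, 0, -0.3, 0, 0, 0, 50], [0, 0, -0.3, 0, 0, 0, 50]])

```text
time: 19.7
ee_pos: [0.5626, -0.3042, 0.2127]
eef_rot: [0.864, 0.504, 0.002, 0.004]
ft_force: [0.0, -0.6, -1.9]
width: 0.0621
```

```bash
python3 - <<'E'
from plan import *
plan((.554,-.17,.205,85),(.5475,-.0337,.205,108.8))
b=eyes.camera("scene");p=pose()[0];u=proj(b,[*p[:2],.2])[0].astype(int);x0=max(0,u[0]-40);y0=max(0,u[1]-30);save(b,"cl.png",(x0,y0,x0+80,y0+60),8)
E
```

```text
now [ 0.5626 -0.3042  0.2127] 60.51 w 0.0621 t 19.7 F [ 0.  -0.6 -1.9] tilt 0.54
row [0.5627, -0.3677, 0.0383] turn z -0.2721 dist 0.135
row [0.6761, -0.0918, -0.0] turn z -0.2644 dist 0.136
```

View pics/cl.png

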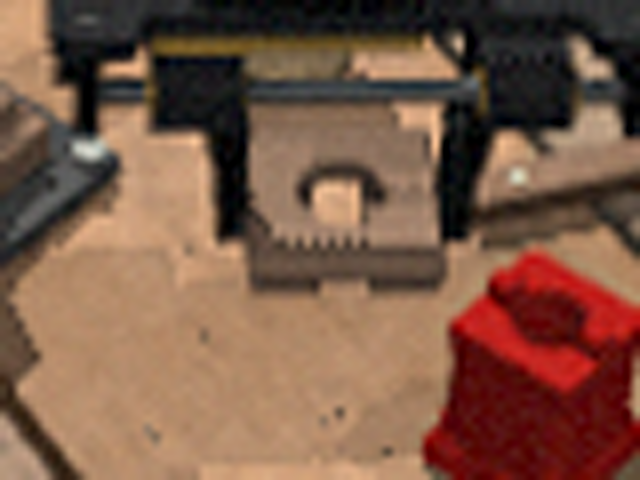

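play_rows(motion=[[0.57, -0.36, -0.02, 0, 0, -0.272, 50], [0.57, -0.36, -0.02, 0, 0, -0.272, 50], [0.57, -0.36, -0.02, 0, 0, -0.272, 50], [0.57, -0.36, -0.02, 0, 0, -0.272, 50]])

```text
time: 20.25
ee_pos: [0.5532, -0.1691, 0.2093]
eef_rot: [0.737, 0.676, -0.001, -0.0]
ft_force: [-0.1, -0.8, -0.7]
width: 0.0619
```

play_rows(motion=[[0.676, -0.092, 0, 0, 0, -0.264, 50], [0.676, -0.092, 0, 0, 0, -0.264, 50], [0.676, -0.092, 0, 0, 0, -0.264, 50], [0.676, -0.092, 0, 0, 0, -0.264, 50]])

```text
time: 20.75
ee_pos: [0.5472, -0.0342, 0.2093]
eef_rot: [0.584, 0.812, -0.0, -0.0]
ft_force: [0.5, -0.1, -1.7]
width: 0.0617
```

play_rows(motion=[[0, 0, 0, 0, 0, 0, 50], [0, 0, 0, 0, 0, 0, 50], [0, 0, 0, 0, 0, 0, 50]])

```text
time: 21.12
ee_pos: [0.5472, -0.034, 0.2096]
eef_rot: [0.583, 0.812, -0.0, -0.0]
ft_force: [0.2, 1.0, -1.1]
width: 0.0618
```

```bash
python3 - <<'E'
from plan import *
plan((.5475,-.0337,.17,108.8))
for i in range(3): eyes.camera("top"); print(pose()[0].round(4))
E
```

```text
now [ 0.5472 -0.034   0.2096] 108.62 w 0.0618 t 21.12 F [ 0.2  1.  -1.1] tilt 0.01
row [0.0009, 0.002, 0.1982] turn z -0.002 dist 0.04
[ 0.5472 -0.0337  0.2097]
[ 0.5471 -0.0335  0.2097]
[ 0.5471 -0.0333  0.2097]
```

play_rows(motion=[[0.001, 0.002, 0.1, 0, 0, -0.002, 50], [0.001, 0.002, 0.2, 0, 0, -0.002, 50], [0.001, 0.002, 0.29, 0, 0, -0.002, 50], [0.001, 0.002, 0.35, 0, 0, -0.002, 50], [0.001, 0.002, 0.35, 0, 0, -0.002, 50]])

```text
time: 21.9
ee_pos: [0.5469, -0.0327, 0.1387]
eef_rot: [0.581, 0.814, -0.0, -0.001]
ft_force: [-1.3, 0.6, -1.0]
width: 0.0618
```

```bash
python3 - <<'E'
from plan import *
plan((.5475,-.0337,.1245,108.8))
E
```

```text
now [ 0.5469 -0.0327  0.1387] 108.93 w 0.0618 t 21.9 F [-1.3  0.6 -1. ] tilt 0.09
row [-0.0059, 0.001, 0.0712] turn z 0.0014 dist 0.014
```

play_rows(motion=[[-0.002, 0.001, 0.02, 0, 0, 0.001, 50], [-0.002, 0.001, 0.04, 0, 0, 0.001, 50], [-0.002, 0.001, 0.055, 0, 0, 0.001, 50], [-0.002, 0.001, 0.07, 0, 0, 0.001, 50], [-0.002, 0.001, 0.07, 0, 0, 0.001, 50]])

```text
time: 22.52
ee_pos: [0.5476, -0.0331, 0.1256]
eef_rot: [0.582, 0.813, -0.0, -0.0]
ft_force: [0.3, -0.1, -1.1]
width: 0.0614
```

```bash
python3 - <<'E'
from plan import *
plan((.5475,-.0337,.1245,108.8))
for i in range(2): eyes.camera("top"); s=r.read_state();print(s["ee_pos"],s["ft_force"])
E
```

```text
now [ 0.5476 -0.0331  0.1256] 108.82 w 0.0614 t 22.52 F [ 0.3 -0.1 -1.1] tilt 0.01
row [-0.0028, -0.0017, 0.0054] turn z 0.0002 dist 0.001
[ 0.54775596 -0.03303535  0.12574376] [-0.33693746  0.72715599 -1.71359937]
[ 0.54780734 -0.03303438  0.12582959] [-0.88087083  0.17354077 -0.33478188]
```

play_rows(motion=[[0, 0, 0.006, 0, 0, 0, 50], [0, 0, 0.011, 0, 0, 0, 50], [0, 0, 0.011, 0, 0, 0, 50]])

```text
time: 23.0
ee_pos: [0.5479, -0.0331, 0.124]
eef_rot: [0.582, 0.813, -0.0, 0.0]
ft_force: [-2.3, -0.4, 4.2]
width: 0.0618
```

```bash
python3 - <<'E'
from plan import *
plan((.5475,-.0337,.1245,108.8))
for i in range(2): eyes.camera("top"); s=r.read_state();print(s["ee_pos"],s["ft_force"])
E
```

```text
now [ 0.5479 -0.0331  0.124 ] 108.82 w 0.0618 t 23.0 F [-2.3 -0.4  4.2] tilt 0.03
row [-0.0024, -0.0028, -0.0023] turn z 0.0002 dist 0.001
[ 0.54786116 -0.03306381  0.1240229 ] [-2.82597396 -0.75161319  5.92879669]
[ 0.54786836 -0.03308219  0.12404077] [-3.52443224 -0.84419881  5.46914244]
```

play_rows(motion=[[0, 0, 0, 0, 0, 0, 80], [0, 0, 0, 0, 0, 0, 100], [0, 0, 0, 0, 0, 0, 100], [0, 0, -0.2, 0, 0, 0, 100], [0, 0, -0.5, 0, 0, 0, 100]])

```text
time: 23.72
ee_pos: [0.5467, -0.0332, 0.2235]
eef_rot: [0.582, 0.813, -0.001, -0.001]
ft_force: [1.3, -1.4, 0.4]
width: 0.0866
```

play_rows(motion=[[0.2, 0.06, -0.1, 0, 0, 0, 100], [0.5, 0.2, -0.1, 0, 0, -0.1, 60], [0.9, 0.35, -0.1, 0, 0, -0.2, 40], [0.9, 0.35, -0.1, 0, 0, -0.3, 40], [0.9, 0.35, -0.1, 0, 0, -0.3, 40]])

```text
time: 24.35
ee_pos: [0.5551, 0.1627, 0.2435]
eef_rot: [0.374, 0.928, 0.001, -0.0]
ft_force: [0.6, -0.0, -0.2]
width: 0.055
```

```bash
python3 - <<'E'
from fit import *
from plan import *
a=eyes.camera("top");b=eyes.camera("scene")
ks=[]
for P in (a,b):
    f=fit("keeper_grip",[P],[.4975,.3106,3.11])[0]; print("keeper",f.round(4).tolist())
    g=fit("cap_mid",[P],[.5475,-.0337,.3275,.118]);print("cap",g[:2].round(4).tolist())
f=fit("keeper_grip",[a,b],[.4975,.3106,3.11])[0]; print("keeper both",f.round(4).tolist())
plan((f[1],f[2],.12,np.degrees(f[3])))
u=proj(b,[.5475,-.0337,.11])[0].astype(int);w=[u[0]-20,u[1]-28,u[0]+20,u[1]+28];i1=overlay(b,"cap_mid",[.5475,-.0337,.3275,.118],w,10)
u=proj(a,[f[1],f[2],.01])[0].astype(int);w=[u[0]-20,u[1]-28,u[0]+20,u[1]+28];i2=overlay(a,"keeper_grip",f[1:],w,10)
cv2.imwrite("pics/ck.png",np.hstack([i1,i2]))
E
```

```text
keeper [0.1257, 0.4962, 0.3084, 3.0495]
cap [[0.6757, 0.5495, -0.0402, 0.3698], [0.6763, 0.5489, -0.0396, 1.9251]]
keeper [0.1951, 0.4964, 0.3096, 9.3457]
cap [[0.4538, 0.5466, -0.0317, 2.0737], [0.4545, 0.5457, -0.0321, 2.0821]]
keeper both [0.3237, 0.4964, 0.3089, 3.0563]
now [0.5562 0.1589 0.2436] 135.7 w 0.0353 t 24.75 F [ 0.4 -0.9  0.1] tilt 0.03
row [0.7378, 0.3279, 0.6181] turn z -0.438 dist 0.203
```

View pics/ck.png

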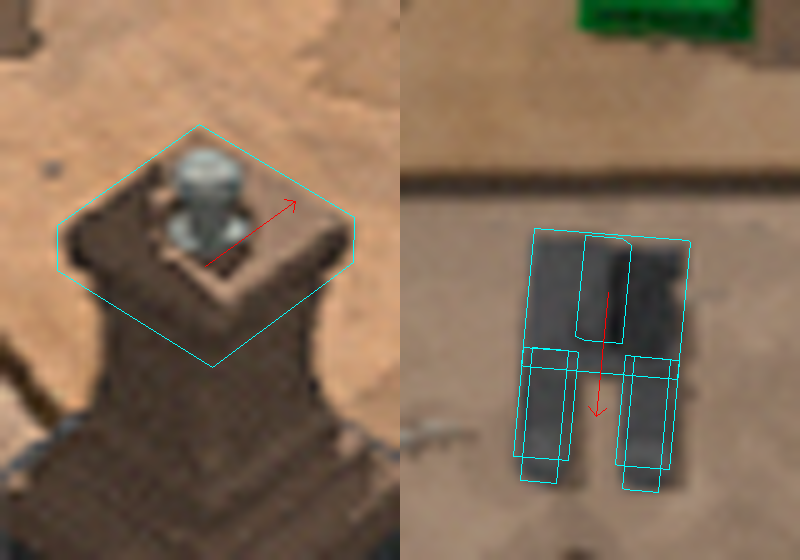

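play_rows(motion=[[0.739, 0.327, 0.3, 0, 0, -0.473, 40], [0.739, 0.327, 0.6, 0, 0, -0.473, 40], [0.739, 0.327, 0.6, 0, 0, -0.473, 40], [0.739, 0.327, 0.6, 0, 0, -0.473, 40], [0.739, 0.327, 0.6, 0, 0, -0.473, 40]])

```text
time: 25.38
ee_pos: [0.4946, 0.3101, 0.1227]
eef_rot: [0.014, 1.0, -0.0, -0.001]
ft_force: [0.8, -1.1, -0.3]
width: 0.0345
```

play_rows(motion=[[0, 0, 0, 0, 0, 0, 40], [0, 0, 0, 0, 0, 0, 40]])

```text
time: 25.62
ee_pos: [0.4967, 0.3089, 0.1244]
eef_rot: [0.016, 1.0, -0.0, 0.001]
ft_force: [-0.6, -0.4, 0.9]
width: 0.0346
```

```bash
python3 - <<'E'
from plan import *
plan((.497,.310,.010,178.3))
E
```

```text
now [0.4967 0.3089 0.1244] 178.13 w 0.0346 t 25.62 F [-0.6 -0.4  0.9] tilt 0.09
row [-0.0014, 0.0055, 0.572] turn z -0.0018 dist 0.114
```

play_rows(motion=[[0, 0.005, 0.25, 0, 0, 0, 40], [0, 0.005, 0.45, 0, 0, 0, 40], [0, 0.005, 0.565, 0, 0, 0, 40], [0, 0.005, 0.565, 0, 0, 0, 40], [0, 0.005, 0.565, 0, 0, 0, 25]], squeeze=25)

```text
time: 26.25
ee_pos: [0.4962, 0.3109, 0.0113]
eef_rot: [0.015, 1.0, 0.0, 0.001]
ft_force: [-0.1, 0.5, 0.7]
width: 0.0301
```

play_rows(motion=[[0, 0, 0, 0, 0, 0, 15], [0, 0, 0, 0, 0, 0, 5], [0, 0, 0, 0, 0, 0, 0], [0, 0, 0, 0, 0, 0, 0], [0, 0, 0, 0, 0, 0, 0]])

```text
time: 26.88
ee_pos: [0.4958, 0.3109, 0.0109]
eef_rot: [0.014, 1.0, 0.0, 0.0]
ft_force: [0.3, -1.1, 4.8]
width: 0.012
```

```bash
python3 - <<'E'
from plan import *
plan((.497,.310,.21,178.3))
E
```

```text
now [0.4958 0.3109 0.0109] 178.39 w 0.012 t 26.88 F [ 0.3 -1.1  4.8] tilt 0.04
row [-0.0059, -0.0045, -0.9955] turn z 0.001 dist 0.199
```

play_rows(motion=[[0, 0, -0.05, 0, 0, 0, 0], [0, 0, -0.3, 0, 0, 0, 0], [0, 0, -0.6, 0, 0, 0, 0], [0, 0, -0.9, 0, 0, 0, 0], [0, 0, -1.0, 0, 0, 0, 0]], squeeze=45)

```text
time: 27.5
ee_pos: [0.4958, 0.3118, 0.2141]
eef_rot: [0.014, 1.0, 0.001, 0.002]
ft_force: [0.3, -0.5, -2.3]
width: 0.0115
```

```bash
python3 - <<'E'
from plan import *
plan((.57,.13,.21,178.4),(.6335,-.0361,.21,178.4))
E
```

```text
now [0.4958 0.3118 0.2141] 178.42 w 0.0115 t 27.5 F [ 0.3 -0.5 -2.3] tilt 0.21
row [-0.3962, -0.8986, 0.0206] turn z 0.0002 dist 0.196
row [-0.3406, -0.8213, -0.0] turn z -0.0 dist 0.178
```

play_rows(motion=[[-0.396, -0.896, 0, 0, 0, 0, 0], [-0.396, -0.896, 0, 0, 0, 0, 0], [-0.396, -0.896, 0, 0, 0, 0, 0], [-0.396, -0.896, 0, 0, 0, 0, 0]])

```text
time: 28.0
ee_pos: [0.5714, 0.1233, 0.2088]
eef_rot: [0.018, 1.0, -0.001, -0.001]
ft_force: [0.3, 1.0, -2.5]
width: 0.0117
```

play_rows(motion=[[-0.34, -0.821, 0, 0, 0, 0, 0], [-0.34, -0.821, 0, 0, 0, 0, 0], [-0.34, -0.821, 0, 0, 0, 0, 0], [-0.34, -0.821, 0, 0, 0, 0, 0], [-0.34, -0.821, 0, 0, 0, 0, 0]])

```text
time: 28.62
ee_pos: [0.6324, -0.0352, 0.2099]
eef_rot: [0.013, 1.0, 0.0, -0.001]
ft_force: [-0.6, 1.3, -2.4]
width: 0.0117
```

play_rows(motion=[[0, 0, 0, 0, 0, 0, 0], [0, 0, 0, 0, 0, 0, 0]])

```text
time: 28.88
ee_pos: [0.6328, -0.0353, 0.2107]
eef_rot: [0.013, 1.0, -0.0, 0.0]
ft_force: [-0.0, -0.2, -2.2]
width: 0.0118
```

```bash
python3 - <<'E'
from fit import *
from plan import *
b=eyes.camera("scene")
plan((.6335,-.0361,.1495,178.4))
p,ang,s,R=pose()
q=[p[0],p[1],np.radians(ang),p[2]-.011]
u=proj(b,[.59,-.0337,.16])[0].astype(int);w=[u[0]-40,u[1]-37,u[0]+40,u[1]+37]
cv2.imwrite("pics/k1.png",overlay(b,"keeper_grip",q,w,8))
E
```

```text
now [ 0.6329 -0.0356  0.2107] 178.48 w 0.0116 t 28.93 F [ 0.3 -0.7 -1.7] tilt 0.02
row [-0.0032, -0.0022, 0.3059] turn z 0.0008 dist 0.061
```

View pics/k1.png

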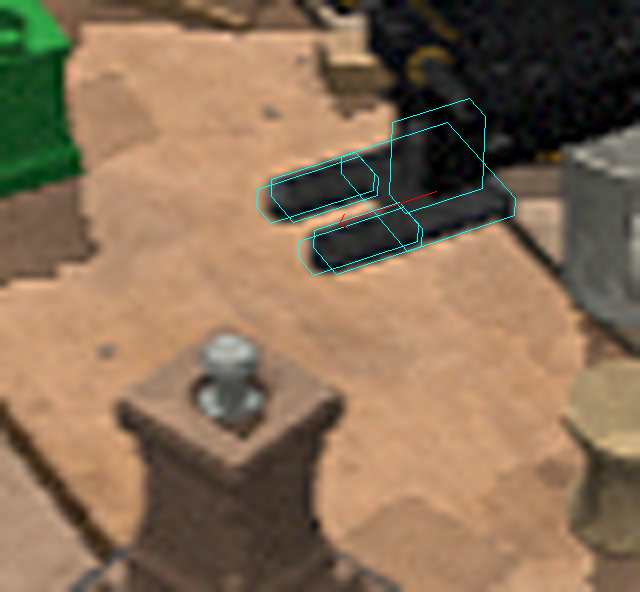

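play_rows(motion=[[-0.002, -0.001, 0.1, 0, 0, 0, 0], [-0.002, -0.001, 0.2, 0, 0, 0, 0], [-0.002, -0.001, 0.306, 0, 0, 0, 0], [-0.002, -0.001, 0.306, 0, 0, 0, 0], [-0.002, -0.001, 0.306, 0, 0, 0, 0]])

```text
time: 29.55
ee_pos: [0.6334, -0.0367, 0.1494]
eef_rot: [0.014, 1.0, 0.0, -0.0]
ft_force: [0.5, 1.1, -2.0]
width: 0.0116
```

```bash
python3 - <<'E'
from fit import *
from plan import *
b=eyes.camera("scene")
plan((.5795,-.0347,.1495,178.4))
p,ang,s,R=pose()
u=proj(b,[.58,-.0337,.14])[0].astype(int);save(b,"k2.png",(u[0]-40,u[1]-30,u[0]+40,u[1]+30),8)
E
```

```text
now [ 0.6335 -0.0367  0.1498] 178.4 w 0.0118 t 29.6 F [ 0.1  0.2 -1.5] tilt 0.02
row [0.2703, 0.0024, 0.0013] turn z -0.0001 dist 0.054
```

View pics/k2.png

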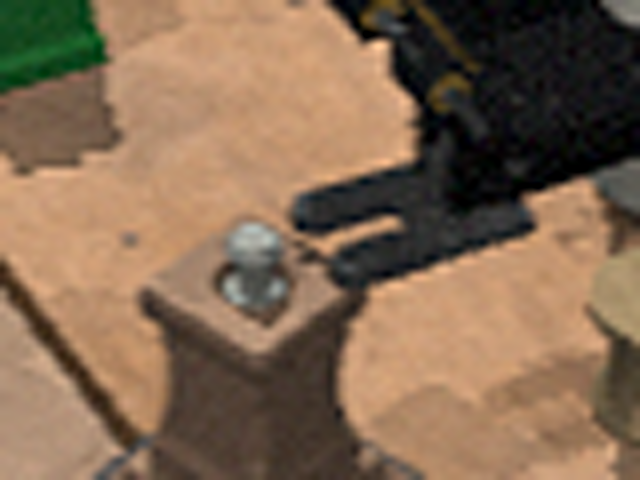

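play_rows(motion=[[0.06, 0.0025, 0, 0, 0, 0, 0], [0.12, 0.0025, 0, 0, 0, 0, 0], [0.18, 0.0025, 0, 0, 0, 0, 0], [0.22, 0.0025, 0, 0, 0, 0, 0], [0.25, 0.0025, 0, 0, 0, 0, 0]])

```text
time: 30.22
ee_pos: [0.5829, -0.0351, 0.1494]
eef_rot: [0.014, 1.0, -0.0, 0.0]
ft_force: [-0.6, 1.1, -1.4]
width: 0.0115
```

```bash
python3 - <<'E'
from plan import *
for i in range(2): eyes.camera("top"); plan((.5795,-.0347,.147,178.4))
E
```

```text
now [ 0.5825 -0.035   0.1494] 178.39 w 0.0118 t 30.27 F [ 0.3  0.4 -1.8] tilt 0.03
row [0.0153, 0.0012, 0.0119] turn z -0.0001 dist 0.004
now [ 0.583  -0.0351  0.1494] 178.38 w 0.0117 t 30.32 F [ 0.1  0.1 -3.9] tilt 0.02
row [0.0177, 0.0013, 0.0121] turn z -0.0002 dist 0.004
```

play_rows(motion=[[0.007, 0.001, 0, 0, 0, 0, 0], [0.013, 0.001, 0, 0, 0, 0, 0], [0.02, 0.001, 0, 0, 0, 0, 0], [0.02, 0.001, 0, 0, 0, 0, 0]])

```text
time: 30.82
ee_pos: [0.5795, -0.0345, 0.1493]
eef_rot: [0.014, 1.0, -0.0, 0.0]
ft_force: [0.1, -0.7, -2.0]
width: 0.0118
```

```bash
python3 - <<'E'
from plan import *
for i in range(2): eyes.camera("top"); plan((.5795,-.0347,.147,178.4))
E
```

```text
now [ 0.5795 -0.0346  0.1494] 178.39 w 0.0114 t 30.88 F [ 0.5  0.1 -2.9] tilt 0.01
row [0.0001, -0.0006, 0.0118] turn z -0.0001 dist 0.002
now [ 0.5795 -0.0346  0.1493] 178.39 w 0.0117 t 30.93 F [-0.1 -0.4 -2. ] tilt 0.01
row [0.0001, -0.0007, 0.0117] turn z -0.0001 dist 0.002
```

Still free; feel for the stop in small steps, then back off about 2 mm.

play_rows(motion=[[0.005, 0, 0, 0, 0, 0, 0], [0.01, 0, 0, 0, 0, 0, 0], [0.01, 0, 0, 0, 0, 0, 0]])

```text
time: 31.3
ee_pos: [0.5783, -0.0346, 0.1496]
eef_rot: [0.014, 1.0, 0.0, 0.001]
ft_force: [4.5, 0.7, -4.3]
width: 0.012
```

play_rows(motion=[[0.005, 0, 0, 0, 0, 0, 0], [0.01, 0, 0, 0, 0, 0, 0], [0.01, 0, 0, 0, 0, 0, 0]])

```text
time: 31.68
ee_pos: [0.578, -0.0346, 0.1499]
eef_rot: [0.014, 1.0, 0.0, 0.003]
ft_force: [12.9, 0.7, -9.8]
width: 0.0117
```

```bash
python3 - <<'E'
from plan import *
for i in range(2): eyes.camera("top"); plan((.5795,-.0347,.147,178.4))
E
```

```text
now [ 0.578  -0.0346  0.1499] 178.35 w 0.0114 t 31.73 F [14.1  0.2 -8.8] tilt 0.35
row [-0.0076, -0.0003, 0.0144] turn z -0.0006 dist 0.003
now [ 0.578  -0.0346  0.1499] 178.34 w 0.0117 t 31.77 F [13.2  2.  -9. ] tilt 0.35
row [-0.0076, -0.0002, 0.0144] turn z -0.0006 dist 0.003
```

play_rows(motion=[[-0.018, 0, 0, 0, 0, 0, 0], [-0.018, 0, 0, 0, 0, 0, 0], [-0.018, 0, 0.006, 0, 0, 0, 0], [-0.018, 0, 0.012, 0, 0, 0, 0], [-0.018, 0, 0.012, 0, 0, 0, 0]])

```text
time: 32.4
ee_pos: [0.5789, -0.0345, 0.1469]
eef_rot: [0.014, 1.0, -0.0, -0.0]
ft_force: [-1.2, -0.5, -1.6]
width: 0.0114
```

```bash
python3 - <<'E'
from plan import *
for i in range(2): eyes.camera("top"); plan((.5795,-.0347,.147,178.4))
E
```

```text
now [ 0.5789 -0.0346  0.147 ] 178.4 w 0.0117 t 32.45 F [-1.1  0.3 -1.6] tilt 0.01
row [-0.0028, -0.0007, -0.0002] turn z -0.0 dist 0.001
now [ 0.579  -0.0345  0.1469] 178.39 w 0.0115 t 32.5 F [-0.6 -0.  -0.9] tilt 0.01
row [-0.0027, -0.0007, -0.0003] turn z -0.0001 dist 0.001
```

play_rows(motion=[[-0.003, 0, 0.003, 0, 0, 0, 0], [-0.003, 0, 0.006, 0, 0, 0, 0], [-0.003, 0, 0.006, 0, 0, 0, 0]])

```text
time: 32.88
ee_pos: [0.5801, -0.0344, 0.1466]
eef_rot: [0.014, 1.0, -0.0, 0.001]
ft_force: [-1.7, -0.8, 7.4]
width: 0.0122
```

```bash
python3 - <<'E'
from plan import *
plan((.5795,-.0347,.147,178.4))
E
```

```text
now [ 0.5801 -0.0344  0.1466] 178.39 w 0.0122 t 32.88 F [-1.7 -0.8  7.4] tilt 0.07
row [0.0032, -0.0017, -0.0021] turn z -0.0001 dist 0.001
```

play_rows(motion=[[0, 0, 0, 0, 0, 0, 20], [0, 0, 0, 0, 0, 0, 40], [0, 0, 0, 0, 0, 0, 40], [0, 0, -0.15, 0, 0, 0, 40], [0, 0, -0.4, 0, 0, 0, 40]])

```text
time: 33.5
ee_pos: [0.5789, -0.035, 0.2253]
eef_rot: [0.014, 1.0, 0.0, -0.001]
ft_force: [0.5, -1.0, 0.7]
width: 0.0342
```

play_rows(motion=[[0, 0, -0.3, 0, 0, 0, 40], [0, 0.5, -0.3, 0, 0, 0, 40], [0, 1, -0.3, 0, 0, 0, 40], [0, 1, -0.3, 0, 0, 0, 40], [0, 1, -0.3, 0, 0, 0, 40]])

```text
time: 34.12
ee_pos: [0.5835, 0.171, 0.286]
eef_rot: [0.01, 1.0, 0.001, 0.0]
ft_force: [0.1, -0.8, 0.2]
width: 0.0348
```

```bash
python3 - <<'E'
from fit import *
from plan import *
a=eyes.camera("top");b=eyes.camera("scene")
plan()
for n,P in (("top",a),("scene",b)):
    print(n,"keeper",fit("keeper_grip",[P],[.5815,-.0347,3.113,.136])[0].round(4).tolist())
    for l in ("keeper_slot","keeper_grip","cap_mid","shaft_mid"):
        z=dict(keeper_slot=.136,keeper_grip=.156,cap_mid=.127,shaft_mid=.082)[l]
        print(l,[(round(d["p"],2),onz(P,d["xy"],z)[:2].round(3).tolist()) for d in eyes.landmark_of(P,l)][:3])
ta=[d["xy"] for d in eyes.landmark_of(a,"keeper_grip") if np.hypot(*(onz(a,d["xy"],.156)[:2]-[.58,-.035]))<.03]
tb=[d["xy"] for d in eyes.landmark_of(b,"keeper_grip") if np.hypot(*(onz(b,d["xy"],.156)[:2]-[.58,-.035]))<.03]
if ta and tb: print("tri grip",tri(a,ta[0],b,tb[0]).round(4))
for l in("small_capital","try_square","point_chisel"): print(l,[onz(P,d["xy"],0)[:2].round(3).tolist() for P in(a,b) for d in eyes.landmark_of(P,l)[:1]])
E
```

```text
now [0.5847 0.1673 0.2857] 178.59 w 0.0347 t 34.23 F [ 0.4 -1.  -0.4] tilt 0.01
top keeper [1.4766, 0.5744, -0.0384, 4.8637]
keeper_slot [(0.68, [0.408, 0.647]), (0.48, [0.545, -0.038])]
keeper_grip [(0.71, [0.574, -0.031]), (0.6, [0.394, 0.674])]
cap_mid []
shaft_mid [(0.76, [0.603, 0.283]), (0.65, [0.749, -0.209])]
scene keeper [0.3394, 0.5779, -0.0339, 3.1171]
keeper_slot [(0.71, [0.552, -0.029])]
keeper_grip [(0.74, [0.479, -0.16]), (0.69, [0.576, -0.043])]
cap_mid [(0.45, [0.542, -0.048])]
shaft_mid [(0.9, [0.574, 0.224]), (0.86, [0.651, -0.308]), (0.85, [0.546, -0.033])]
tri grip [ 0.5779 -0.0338  0.1474]
small_capital [[0.717, -0.051], [0.732, -0.049]]
try_square [[0.765, -0.235], [0.76, -0.241]]
point_chisel [[0.444, 0.145], [0.455, 0.159]]
```

```bash
python3 -c "
from h import *
print(job.close_job(), r.read_state()['time'])"
```

```text
the job is handed in; nothing more can be done
the job is handed in; nothing more can be done
```

The pier is assembled and handed in at about 34 s of the 72 s allowed. The hand-in gives no verdict, so the result rests on my own checks below.

- **Shaft:** I lowered it over the rod onto the plinth keys. The tool stopped at the expected seated height and the load came off. The picture matched the seated model.
- **Cap:** The groove direction was confirmed in a picture while the cap was lifted. It went down onto the shaft keys to the seated height, where a light contact force built up. The picture showed it level and seated.
- **Keeper:** I slid it under the head of the rod until the neck stopped it (about 14 N). I then backed it off 1–2 mm, lowered it onto the cap and let go. The gripper was about 20 cm clear of the stack at hand-in.

**Checks that disagreed or were weak**
- The scene camera put the keeper about 3.6 mm past home. The neck only allows 2 mm, so I take this as measurement error; the limit is 7 mm either way.
- The two-camera estimate of the keeper's grip height came out about 9 mm low (0.147 m instead of 0.156 m).
- The final top-camera fit of the keeper was unusable, and the top camera did not find the cap at all.
- My picture budget was used up before the keeper was slid home, so I did not see it in place.

The capital, try square and chisel read within about 2 cm of where they started. That is the scatter of those rough readings, and the arm did not go near them.

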